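Run the large ring gauge home on its stud

TASK

Two threaded studs are being checked with ring gauges, and both knurled steel rings have only been started on their threads. Screw the larger ring gauge on clockwise (seen from above) until it stops turning, hard up against the shoulder of its stud and with its scribed line pointing the same way as the line on the base plate; that is less than a quarter turn, so one grip will do. Then let go, and leave the smaller ring gauge as it is.

Things in the scene. Friction and masses are not known exactly. Their poses are not given: they have to be found in the camera images.
- large_ring (a joint): How far the large ring gauge is screwed on, rad. It grows as the ring turns clockwise seen from above (right-hand thread) and ends hard at 1.40, where the ring sits on the shoulder; it starts between 0 and 0.5. Light, even friction of about 0.06 N m until the stop; it stays where it is left. Each radian lowers the ring by 2.5 mm.
- large_grip (a point): Centre of the large ring gauge, on its upright axis at half its height, 47 to 49 mm above the worktop at the start, 45 mm when home. A round knurled steel disc, 48 mm in diameter, 22 mm high, to be gripped across its diameter in any direction. A stud 20 mm thick stands 9 to 13 mm out of its top. A black scribed line runs outward on the ring's top face.
- small_mark (a point): Outer end of the scribed line on the top face of the small ring gauge, the one to leave alone: it moves when that ring is turned. It lies 16 mm from that ring's axis, 55 mm above the worktop; ring 32 mm in diameter, 18 mm high, on a 12 mm stud and a fixed plate 78 mm square. The two plates may stand either way round, left and right.
- large_base: Fixed square grey base plate of the large ring's stud, 94 mm square, 12 mm thick; origin under its centre, on the stud's axis, z up. The stud's shoulder, 31 mm in diameter, rises to 34 mm above the worktop, below the ring. A black scribed line on the plate runs from the ring to the edge, along its -x axis; the ring's line points the same way when home.
Things that resemble listed ones, but are neither listed nor needed, are in the scene too. What is shaped like the large_base but blue or brown is not meant.

How it is judged:
By the outcome, as a careful person would: the job done as asked, in the order asked, and still so for the second after the job is handed in, with the robot touching nothing.
It also fails if it takes over 32 s, if anything falls off the work surface, if the arm or the gripper's body presses on something with over 40 N, if the wrist force passes 120 N, or if a joint passes its speed limit or range.

ROBOT

A 6-joint arm with a two-finger parallel gripper is mounted at the origin on a cart in front of the work surface, level with it; the furniture and walls round the work are solid. World frame = base frame: x ahead of the robot, y to its left, z up, the work surface at z = 0. Lengths are in mm, angles in rad, forces in N, time in s.
With the tool pointing down it reaches from about 300 to 775 mm from the base axis. Payload 14.6 kg.
Tool frame: the origin (TCP) lies between the finger pads; the fingertips stand 11 mm ahead of it and the grasp point (between the pads) lies 8 mm behind it; z points along the fingers, y is the direction in which the jaws open and shut (so a half turn about z gives the same grasp; the last joint's range is limited). The gripper opens to 94 mm and grips with 3 to 60 N. Pads are 16 mm wide; open, the fingers measure 119 mm over their backs; the gripper's body (75 mm by 177 mm) begins 78 mm behind the grasp point.
Start: joints at [-1.177, 0.3, 1.521, -0, 1.321, -0.067], TCP at [244.557, -492.627, 216.446] pointing down, gripper open.
Joint ranges: [-3.03, 3.03], [-0.79, 2.21], [0.23, 2.52], [-1.04, 4.18], [0, 3.07], [-2.55, 2.55]. Speed limits (rad/s): [2.22, 2.22, 2.57, 3.14, 3.14, 3.14].

INTERFACE

Orientations are given as [roll, pitch, yaw] about the fixed x, y, z axes, in that order (R = Rz(yaw) Ry(pitch) Rx(roll)).
In Python, from cell import * gives the robot as it stands.
- The arm moves only by the tool arm_command, never from a script. Its argument "deltas" is a list of rows, each an object with "xyz": the shift along the world's x, y, z in m, a list of three; "turn": the turn, a rotation vector about the world's x, y, z in rad, a list of three. A call has 1 to 12 rows; each row shifts and turns the commanded pose from where the row before left it; what a row does not reach is not made up. A row lasts 1/8 s, in which the tool goes at most 62.5 mm and 10.7 degrees, less where a joint would pass 70% of its speed; a pose out of reach is approached as far as the arm can. A call with a gripper value outside its range is refused whole. "gripper" is the closure, from 0 (fully open) to 1 (shut), set as the call begins (left out, the last holds). The fingers move at their own pace and stop on an object; "force" is the grip in N (left out, the last holds). Time passes only in rows, so rows that do not move let the fingers close. It gives the time, the measured TCP pose, the force and the opening at its end, in the units of the state.
- read_state(): the state, without advancing time (a new reading comes with each control period).
- camera(name): name is "scene" or "top" or "wrist"; returns a dict with "color" (400x640x3 uint8, red, green, blue), "fx", "fy", "cx", "cy" (pixels), "rvec" (rotation vector, rad) and "tvec" (3), from world to camera coordinates, as OpenCV has them; the wrist camera has in their place "mount" (4x4, takes a point from camera to tool coordinates, whose origin is the TCP and whose axes are the flange's). Camera axes: x right, y down, z forward; pixel columns grow to the right and rows downward; lengths in mm; the calibration is good to about 2 mm. The wrist camera is an equidistant fisheye: a pixel r from the principal point sees the ray r / f radians off the axis. A picture is of the moment at which its call begins: read the wrist's pose just before it. There is no depth.
- sign_off(): hands the job in, once; it reports no verdict.
The state is a dict: "clock": time; "joints": joint angles; "qd": joint speeds; "effort": joint torques, N m; "eef_pos": TCP position; "eef_rot": TCP orientation; "wrist_force": force on the tool from outside, world axes, zero at the start; "moment": the same for the moment, N m; "finger_gap": finger opening in mm.
Only numpy, scipy, OpenCV 4.12 (cv2) and the standard library are available. Lean on these libraries where they do the work, as an engineer would, in place of code of your own. Each camera call takes 0.05 s, during which the arm holds its last target.

## Working session

There is one attempt and no reset: what is moved stays moved. The work goes in short steps, Python scripts to look and compute and a tool call to move; the robot and the scene stay as the last step left them, time stands still between calls to the robot, and variables do not carry over. Pictures are saved under pics/ and viewed, and the job is handed in when it is done.

Besides the shell and the picture viewer there is one more tool, called as a command line: name --argument value ..., lists and objects as JSON in quotes. arm_command: Moves the arm, as the interface text tells. Its arguments: {"type":"object","properties":{"deltas":{"type":"array","items":{"type":"object","properties":{"xyz":{"type":"array","items":{"type":"number"}},"turn":{"type":"array","items":{"type":"number"}}}}},"gripper":{"type":"number"},"force":{"type":"number"}},"required":["deltas"]}

```bash
mkdir -p pics; ls; python3 - <<'E'
from cell import *
import cv2
s=read_state();print(s)
for n in ("scene","top"):
    c=camera(n)
    cv2.imwrite(f"pics/{n}0.png",c["color"][:,:,::-1])
    import pickle;pickle.dump(c,open(f"{n}0.pkl","wb"))
    print({k:v for k,v in c.items() if k!="color"})
E
```

```text
pics
{'clock': 0.0, 'joints': array([-1.17660888e+00,  3.00484956e-01,  1.52157649e+00,  5.50818118e-06,
        1.32071134e+00, -6.66444941e-02]), 'qd': array([-0.00138642,  0.0016086 , -0.00018795,  0.00021338,  0.00104046,
        0.00019884]), 'effort': array([-1.58971841e-03, -5.31820536e+01, -3.52741778e+01,  7.07572815e-02,
        2.44566542e-02, -1.04012508e-04]), 'eef_pos': array([ 244.46127341, -492.40442054,  215.88066725]), 'eef_rot': array([-3.14041549e+00, -8.39149549e-05,  4.60830521e-01]), 'wrist_force': array([ 0.40597057,  0.10023488, -0.6622929 ]), 'moment': array([ 0.03983557,  0.00916381, -0.01495174]), 'finger_gap': 93.79624592497726}
{'fx': 515.3998064800438, 'fy': 515.3998064800438, 'cx': 318.5649897708926, 'cy': 201.40554187845837, 'rvec': array([ 1.1291939 , -2.08591566,  1.18174152]), 'tvec': array([265.22329801, 243.95229867, 713.63403646])}
{'fx': 442.9732543734217, 'fy': 442.9732543734217, 'cx': 317.4768651450774, 'cy': 197.469633019085, 'rvec': array([ 2.09904974, -2.11612556,  0.22911761]), 'tvec': array([ 22.28615861, 470.14143515, 976.07465825])}
```

View pics/scene0.png

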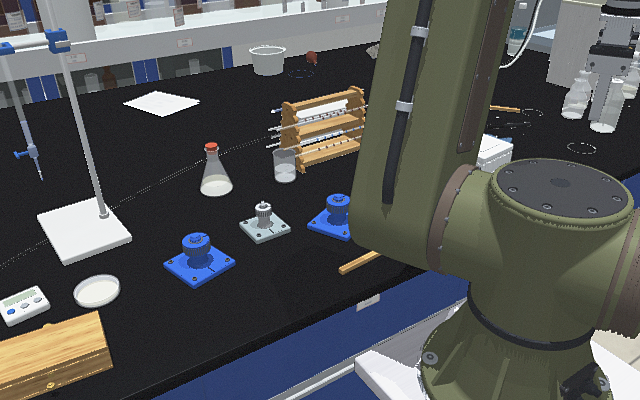

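View pics/top0.png

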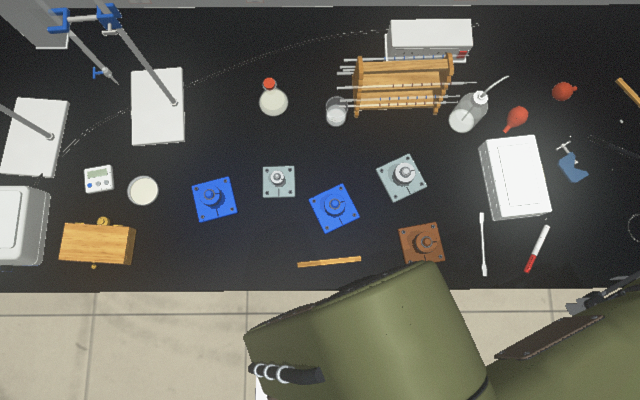

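The top view shows grey plates at about (278,181), the smaller one, and (402,177), the larger one. The blue and brown plates are decoys. I'll zoom in on the large one next.

```bash
cat > h.py <<'E'
import numpy as np,cv2,pickle
def ray(c,uv,z):
    R,_=cv2.Rodrigues(np.array(c["rvec"])); t=np.array(c["tvec"])
    d=R.T@np.array([(uv[0]-c["cx"])/c["fx"],(uv[1]-c["cy"])/c["fy"],1]); o=-R.T@t
    return o+d*(z-o[2])/d[2]
E
python3 - <<'E'
from h import *
c=pickle.load(open("top0.pkl","rb"))
im=c["color"][145:210,370:435][:,:,::-1]
cv2.imwrite("pics/topz.png",cv2.resize(im,None,fx=9,fy=9,interpolation=cv2.INTER_CUBIC))
print(ray(c,(402,177),12),ray(c,(278,181),12),ray(c,(404,173),58))
E
```

```text
[ 528.17595408 -187.64367431   12.        ] [520.58712131 113.95621635  12.        ] [ 525.5051261  -183.61357025   58.        ]
```

View pics/topz.png

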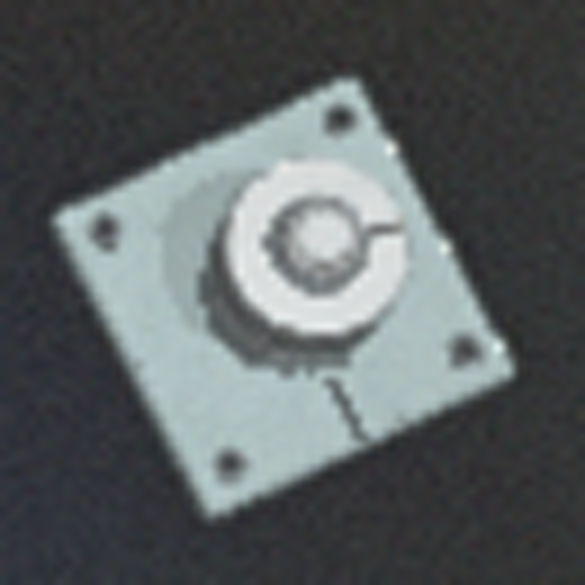

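The zoomed view shows the plate corners at about (350,78), (515,373), (210,520) and (53,218). The base line points down and to the right, the ring line points right, and the clockwise angle between them is about 65°.

```bash
python3 - <<'E'
from h import *
c=pickle.load(open("top0.pkl","rb"))
f=lambda p,z: ray(c,((p[0]+.5)/9-.5+370,(p[1]+.5)/9-.5+145),z)
P=np.array([f(p,12) for p in [(352,76),(516,373),(209,521),(51,218)]])
print(P, np.linalg.norm(P-np.roll(P,1,0),axis=1)); C=P.mean(0);print("C",C)
dirb=((P[1]+P[2])/2-(P[3]+P[0])/2); print("base line yaw",np.degrees(np.arctan2(dirb[1],dirb[0])))
a,b=f((328,380),12),f((364,438),12);print("line",a,b,np.degrees(np.arctan2(*(b-a)[1::-1])))
for z in (57,59,):
  cr=f((317,246),z);a,b=f((362,235),z),f((402,227),z);print("ring",cr,a,b,np.degrees(np.arctan2(*(b-a)[1::-1])),np.degrees(np.arctan2(*(b-cr)[1::-1])),np.linalg.norm(b-cr))
E
```

```text
[[ 589.15138968 -207.05341013   12.        ]
 [ 505.14561112 -246.82014691   12.        ]
 [ 465.15155187 -162.39282575   12.        ]
 [ 549.47934424 -123.24201773   12.        ]] [92.72659103 92.94280061 93.42107542 92.97291183]
C [ 527.23197422 -184.87710013   12.        ]
base line yaw -154.88204440472532
line [ 503.61936555 -196.12908947   12.        ] [ 487.53795988 -204.96757617   12.        ] -151.20640496072568
ring [ 528.4533958  -185.76731251   57.        ] [ 531.31696251 -197.59252783   57.        ] [ 533.38635142 -208.08965448   57.        ] -78.84779417818234 -77.53863229365582 22.86090554722882
ring [ 527.89526046 -185.35472562   59.        ] [ 530.75308376 -197.15622329   59.        ] [ 532.81832212 -207.63229602   59.        ] -78.84779417818261 -77.53863229365561 22.815053778966533
```

arm_command --deltas '[{"xyz": [0.0235,0.0256,-0.005],"turn": [0,0,0.12]},{"xyz": [0.0235,0.0256,-0.005],"turn": [0,0,0.12]},{"xyz": [0.0235,0.0256,-0.005],"turn": [0,0,0.12]},{"xyz": [0.0235,0.0256,-0.005],"turn": [0,0,0.12]},{"xyz": [0.0235,0.0256,-0.005],"turn": [0,0,0.12]},{"xyz": [0.0235,0.0256,-0.005],"turn": [0,0,0.12]},{"xyz": [0.0235,0.0256,-0.005],"turn": [0,0,0.12]},{"xyz": [0.0235,0.0256,-0.005],"turn": [0,0,0.12]},{"xyz": [0.0235,0.0256,-0.005],"turn": [0,0,0.12]},{"xyz": [0.0235,0.0256,-0.005],"turn": [0,0,0.12]},{"xyz": [0.0235,0.0256,-0.005],"turn": [0,0,0.12]},{"xyz": [0.0235,0.0256,-0.005],"turn": [0,0,0.12]}]' --gripper 0

```text
clock: 1.6
eef_pos: [527.1, -184.4, 156.0]
eef_rot: [-3.141, -0.0, 1.905]
wrist_force: [-0.9, -1.0, 0.5]
finger_gap: 93.5
```

arm_command --deltas '[{"xyz": [0,0,0]},{"xyz": [0,0,0]}]'

```text
validation failed for argument at $.de...
```

```bash
python3 - <<'E'
from cell import *
import cv2,pickle
s=read_state();print(s)
c=camera("wrist");cv2.imwrite("pics/w1.png",c["color"][:,:,::-1]);pickle.dump((s,c),open("w1.pkl","wb"))
print({k:v for k,v in c.items() if k!="color"})
E
```

```text
{'clock': 1.6, 'joints': array([-4.02164378e-01,  3.74578174e-01,  1.56731050e+00, -1.29170714e-05,
        1.20035860e+00, -7.36108986e-01]), 'qd': array([ 4.77557289e-01,  2.60792592e-01, -2.58326175e-01,  5.33904124e-05,
       -3.50071247e-03, -4.78851115e-01]), 'effort': array([ -3.18938434, -57.95368552, -31.5472877 ,   0.07206047,
         0.10181973,   1.02471683]), 'eef_pos': array([ 527.10933204, -184.43440886,  155.95733023]), 'eef_rot': array([-3.14109944e+00, -4.30596490e-04,  1.90474551e+00]), 'wrist_force': array([-0.87730771, -0.95269049,  0.52725421]), 'moment': array([-0.02211261, -0.06874871,  0.02654699]), 'finger_gap': 93.47658453667293}
{'fx': 309.70691628693146, 'fy': 309.70691628693146, 'cx': 312.40769122674993, 'cy': 199.86398354500164, 'mount': array([[-3.82594898e-04, -9.73360192e-01, -2.29281028e-01,
         6.43840220e+01],
       [ 9.99998699e-01, -7.31750332e-04,  1.43780865e-03,
         1.56557632e+00],
       [-1.56728217e-03, -2.29280180e-01,  9.73359205e-01,
        -1.68827743e+02],
       [ 0.00000000e+00,  0.00000000e+00,  0.00000000e+00,
         1.00000000e+00]])}
```

View pics/w1.png

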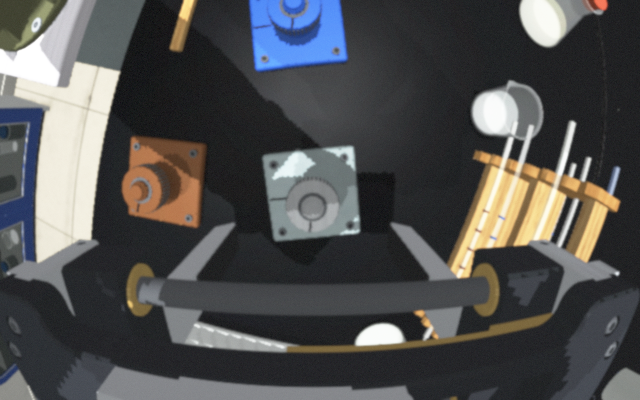

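The wrist view shows the large ring on the grey plate at about (311,207), with the brown decoy to the left and the rack to the right. The arm was still settling, so I'll let it hold and take the picture again.

arm_command --deltas '[{"xyz": [0,0,0],"turn": [0,0,0]},{"xyz": [0,0,0],"turn": [0,0,0]}]'

```text
clock: 1.9
eef_pos: [526.1, -186.0, 156.5]
eef_rot: [-3.141, 0.0, 1.899]
wrist_force: [-0.3, 0.6, -1.4]
finger_gap: 93.9
```

```bash
cat >> h.py <<'E'
from scipy.spatial.transform import Rotation as Ro
def wray(sc,uv):
    s,c=sc; T=np.array(c["mount"]); R=Ro.from_euler("xyz",s["eef_rot"]).as_matrix()
    d=np.array([uv[0]-c["cx"],uv[1]-c["cy"]])/c["fx"]; r=np.hypot(*d)
    v=np.array([*(np.sin(r)*d/max(r,1e-9)),np.cos(r)])
    o=R@T[:3,3]+s["eef_pos"]; return o,R@T[:3,:3]@v
def wpt(sc,uv,z):
    o,v=wray(sc,uv); return o+v*(z-o[2])/v[2]
E
python3 - <<'E'
from cell import *
import cv2,pickle
from h import *
s=read_state();print(s["clock"],s["qd"],s["eef_pos"],s["eef_rot"],s["joints"])
c=camera("wrist");pickle.dump((s,c),open("w2.pkl","wb"))
im=c["color"][:,:,::-1]
cv2.imwrite("pics/w2.png",cv2.resize(im[130:260,240:380],None,fx=5,fy=4.6 if 0 else 5*0+4.5,interpolation=cv2.INTER_CUBIC))
cv2.imwrite("pics/w2f.png",im)
E
```

```text
1.9 [-0.00706096 -0.00453384 -0.00087448  0.00019174 -0.00033334 -0.00138392] [ 526.09351094 -186.02665077  156.45228366] [-3.14136123e+00  2.33630276e-06  1.89900366e+00] [-4.05442052e-01  3.72882113e-01  1.56842900e+00 -1.68086403e-04
  1.20045186e+00 -7.33588535e-01]
```

View pics/w2.png

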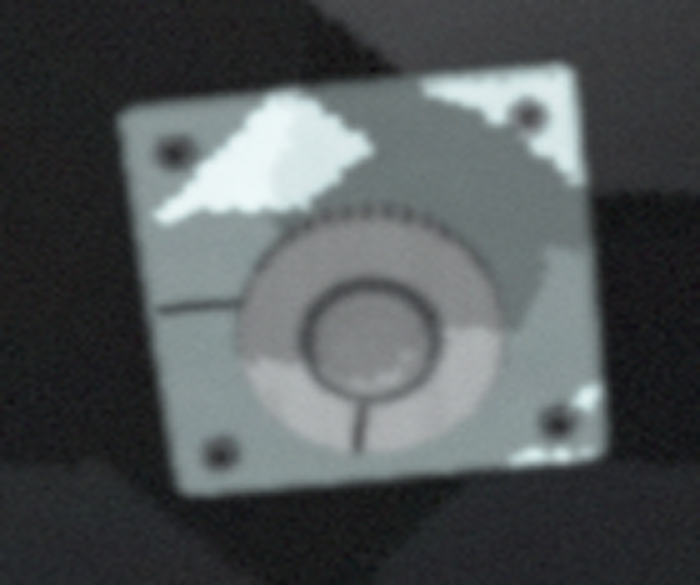

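View pics/w2f.png

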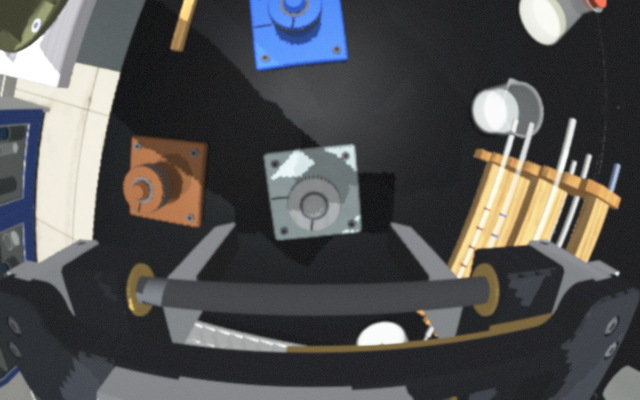

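```bash
python3 - <<'E'
from h import *
w=pickle.load(open("w2.pkl","rb"));c=pickle.load(open("top0.pkl","rb"))
q=lambda p:((p[0]+.5)/5-.5+240,(p[1]+.5)/4.5-.5+130)
f=lambda p,z: wpt(w,q(p),z)
P=np.array([f(p,12) for p in [(575,66),(606,458),(183,494),(120,110)]])
print(P, np.linalg.norm(P-np.roll(P,1,0),axis=1)); print("C",P.mean(0))
d=(P[2]+P[3]-P[0]-P[1]);print("base line",np.degrees(np.arctan2(d[1],d[0])))
a,b=f((240,302),12),f((160,310),12);print(np.degrees(np.arctan2(*(b-a)[1::-1])))
z=59
E=np.array([f(p,z) for p in [(236,330),(503,330),(369,208),(362,453),(270,245),(470,245),(270,420),(470,415)]])
A=np.c_[2*E[:,:2],np.ones(len(E))];x=np.linalg.lstsq(A,(E[:,:2]**2).sum(1),rcond=None)[0]
print("ring C",x[:2],np.sqrt(x[2]+x[0]**2+x[1]**2), "bbox mid", (E[0]+E[1])/2,(E[2]+E[3])/2)
a,b=f((363,403),z),f((357,450),z);cr=np.r_[x[:2],z]
print("ring line",np.degrees(np.arctan2(*(b-a)[1::-1])),np.degrees(np.arctan2(*(b-cr)[1::-1])))
e=np.array([f(p,70) for p in [(303,340),(441,340),(371,280),(371,402)]]);print("stud",e.mean(0),np.linalg.norm(e[0]-e[1]))
for z in (0,60,120): print("rack",z,wpt(w,(478,153),z),wpt(w,(455,270),z),ray(c,(354,107),z),ray(c,(440,115),z))
E
python3 -c "
from h import *
c=pickle.load(open('top0.pkl','rb'))['color'][40:130,320:500,::-1]
cv2.imwrite('pics/rk.png',cv2.resize(c,None,fx=4,fy=4,interpolation=cv2.INTER_CUBIC))"
```

```text
[[ 552.87956343 -125.70827547   12.        ]
 [ 591.64599024 -210.54832553   12.        ]
 [ 508.06454683 -248.49777435   12.        ]
 [ 468.4634859  -164.86319264   12.        ]] [93.05472413 93.27738173 91.79334589 92.53641059]
C [ 530.2633966 -187.404392    12.       ]
base line -155.34670707445747
-154.8268934527251
ring C [ 529.37455954 -186.88815449] 24.646716324959325 bbox mid [ 529.22675295 -186.1621311    59.        ] [ 528.73919601 -186.99848688   59.        ]
ring line -77.49541163841441 -76.32451465217757
stud [ 529.2973827  -185.50204804   70.        ] 23.48567622782381
rack 0 [695.9087036  -82.23350033   0.        ] [ 731.21919963 -225.09669344    0.        ] [716.97077141 -76.65746283   0.        ] [ 693.40348351 -294.51594543    0.        ]
rack 60 [661.03843885 -90.039025    60.        ] [ 689.83565645 -206.55006059   60.        ] [690.40223013 -71.15933873  60.        ] [ 668.17632268 -276.61795969   60.        ]
rack 120 [626.16817411 -97.84454967 120.        ] [ 648.45211328 -188.00342774  120.        ] [663.83368885 -65.66121462 120.        ] [ 642.94916185 -258.71997395  120.        ]
```

View pics/rk.png

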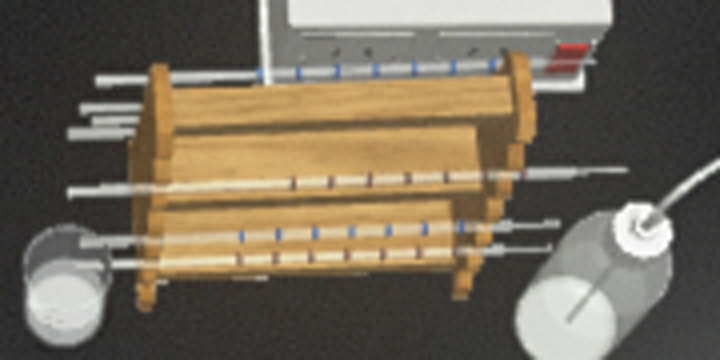

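The rack front is at about x=715, so it is clear. Both cameras put the ring axis at (529,-186). The ring line points at about -77° and the base line at about -155°, so roughly 1.36 rad of turn is needed. I'll descend over the ring.

arm_command --deltas '[{"xyz": [0.003,-0.0003,-0.029],"turn": [0,0,0]},{"xyz": [0,0,-0.029],"turn": [0,0,0]},{"xyz": [0,0,-0.029],"turn": [0,0,0]},{"xyz": [0,0,-0.02],"turn": [0,0,0]},{"xyz": [0,0,-0.009],"turn": [0,0,0]},{"xyz": [0,0,0],"turn": [0,0,0]}]'

```text
clock: 2.7
eef_pos: [529.4, -186.1, 40.5]
eef_rot: [-3.141, -0.0, 1.9]
wrist_force: [-0.4, 0.8, -0.1]
finger_gap: 93.7
```

arm_command --deltas '[{"xyz": [0,0,0],"turn": [0,0,0]},{"xyz": [0,0,0],"turn": [0,0,0]}]' --gripper 0.3 --force 20

```text
clock: 2.95
eef_pos: [529.9, -185.9, 41.2]
eef_rot: [3.141, 0.001, 1.901]
wrist_force: [-0.3, 0.6, 0.2]
finger_gap: 77.2
```

```bash
python3 - <<'E'
from cell import *
import cv2,pickle
s=read_state();print(s["clock"],s["eef_pos"],s["eef_rot"],s["finger_gap"],s["wrist_force"],s["moment"])
c=camera("wrist");pickle.dump((s,c),open("w3.pkl","wb"))
im=c["color"][:,:,::-1]
cv2.imwrite("pics/w3.png",im)
E
```

```text
2.95 [ 529.85657079 -185.91201454   41.20950556] [3.14072926e+00 7.96033523e-04 1.90067926e+00] 77.17147360620761 [-0.29890296  0.59182533  0.15992772] [-0.04309458 -0.05570948 -0.03793381]
```

View pics/w3.png

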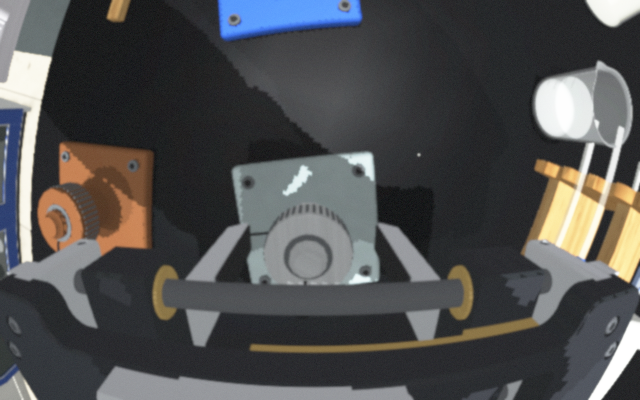

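The fingers straddle the ring, which spans about columns 263–352 at rows 205–290. I'll check the centring in tool coordinates.

```bash
python3 - <<'E'
from h import *
w=pickle.load(open("w3.pkl","rb"));c=w[1]
im=c["color"][190:300,225:400][:,:,::-1]
cv2.imwrite("pics/w3z.png",cv2.resize(im,None,fx=4.5,fy=4.5,interpolation=cv2.INTER_CUBIC))
s=w[0];R=Ro.from_euler("xyz",s["eef_rot"]).as_matrix()
for z,uv in ((59,(308,258)),(70,(308,258))):
    p=wpt(w,uv,z);print(p,R.T@(p-s["eef_pos"]))
E
```

```text
[ 530.24699891 -188.81310827   59.        ] [ -2.88530073  -0.55502305 -17.78868912]
[ 528.79422088 -184.12054451   70.        ] [  2.01608504  -0.39989414 -28.79246444]
```

View pics/w3z.png

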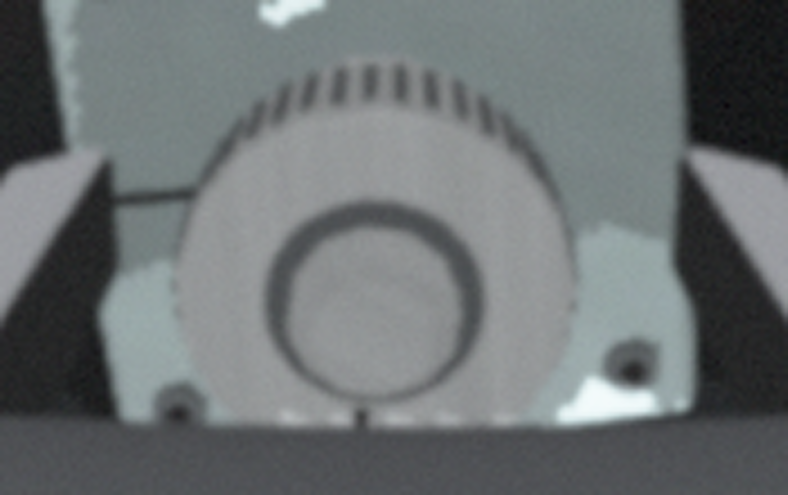

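```bash
python3 - <<'E'
from h import *
w=pickle.load(open("w3.pkl","rb"))
s=w[0];R=Ro.from_euler("xyz",s["eef_rot"]).as_matrix()
q=lambda p:((p[0]+.5)/4.5-.5+225,(p[1]+.5)/4.5-.5+190)
for z,pts in ((59.2,[(178,280),(574,280),(376,103),(215,180),(540,180),(200,360),(556,360)]),(70,[(285,310),(462,310),(374,224),(374,398)])):
    E=np.array([wpt(w,q(p),z) for p in pts])
    A=np.c_[2*E[:,:2],np.ones(len(E))];x=np.linalg.lstsq(A,(E[:,:2]**2).sum(1),rcond=None)[0]
    print(x[:2],np.sqrt(x[2]+x[0]**2+x[1]**2),R.T@(np.r_[x[:2],z]-s["eef_pos"]))
E
```

```text
[ 529.79154449 -186.87705098] 23.288812648195247 [ -0.90625857  -0.35859409 -17.99009505]
[ 528.83341493 -184.84818031] 10.123725003314574 [  1.31498717  -0.59851856 -28.79207783]
```

arm_command --deltas '[{"xyz": [0,0,0],"turn": [0,0,0]},{"xyz": [0,0,0],"turn": [0,0,0]},{"xyz": [0,0,0],"turn": [0,0,0]},{"xyz": [0,0,0],"turn": [0,0,0]},{"xyz": [0,0,0],"turn": [0,0,0]}]' --gripper 1 --force 30

```text
clock: 3.62
eef_pos: [527.6, -186.2, 40.3]
eef_rot: [-3.137, -0.002, 1.901]
wrist_force: [-15.2, -4.8, 8.0]
finger_gap: 48.0
```

```bash
python3 - <<'E'
from cell import *
s=read_state();print(s["clock"],s["eef_pos"],s["eef_rot"],s["finger_gap"],s["wrist_force"],s["moment"],s["joints"])
E
```

```text
3.625 [ 527.63443    -186.21094357   40.25042446] [-3.13711939e+00 -1.51003772e-03  1.90082738e+00] 47.95375216879138 [-15.1657241   -4.79406104   7.97697221] [-0.86222751  2.73613925  0.07944087] [-0.4038579   0.52913946  1.64475375 -0.00226953  0.97203375 -0.73260911]
```

The grip is on at 48.0 mm. The side force shows the axis is about 2 mm towards -x, so I'll relieve it.

arm_command --deltas '[{"xyz": [-0.002,-0.0006,0],"turn": [0,0,0]},{"xyz": [0,0,0],"turn": [0,0,0]}]'

```text
clock: 3.88
eef_pos: [527.4, -186.3, 40.4]
eef_rot: [-3.141, -0.0, 1.901]
wrist_force: [-1.4, -0.1, 0.2]
finger_gap: 47.3
```

```bash
python3 - <<'E'
from cell import *
s=read_state();print(s["clock"],s["eef_pos"],s["eef_rot"],s["finger_gap"],s["wrist_force"],s["moment"],s["joints"])
E
```

```text
3.875 [ 527.44782158 -186.32067833   40.4334672 ] [-3.14138193e+00 -5.16161968e-05  1.90088765e+00] 47.33942413088245 [-1.38111699 -0.14719555  0.18355802] [-0.10289533  0.34946699 -0.00248704] [-4.04994076e-01  5.26568279e-01  1.64837773e+00 -1.25181398e-04
  9.66837577e-01 -7.35014304e-01]
```

Force relieved. Next I'll turn clockwise by about 1.0 rad, following the thread down, and then check.

arm_command --deltas '[{"xyz": [0,0,-0.0003],"turn": [0,0,-0.12]},{"xyz": [0,0,-0.0003],"turn": [0,0,-0.12]},{"xyz": [0,0,-0.0003],"turn": [0,0,-0.12]},{"xyz": [0,0,-0.0003],"turn": [0,0,-0.12]}]'

```text
clock: 4.38
eef_pos: [527.7, -186.3, 39.2]
eef_rot: [3.141, 0.0, 1.417]
wrist_force: [0.4, -1.1, 0.0]
finger_gap: 47.6
```

```bash
python3 - <<'E'
from cell import *
s=read_state();print(s["clock"],s["eef_pos"],s["eef_rot"],s["finger_gap"],s["wrist_force"],s["moment"],s["joints"])
E
```

```text
4.375 [ 527.68471257 -186.3034751    39.22369843] [3.14149163e+00 1.00509954e-04 1.41705325e+00] 47.62433700499047 [ 0.35986546 -1.07544747  0.03357433] [-0.08790017  0.05482928  0.04299037] [-4.04812919e-01  5.28673728e-01  1.64847714e+00 -8.79445160e-05
  9.64318959e-01 -2.51019730e-01]
```

Clean, with a z moment of about 0.04 N m. Continuing.

arm_command --deltas '[{"xyz": [0,0,-0.0003],"turn": [0,0,-0.12]},{"xyz": [0,0,-0.0003],"turn": [0,0,-0.12]},{"xyz": [0,0,-0.0003],"turn": [0,0,-0.12]},{"xyz": [0,0,-0.0003],"turn": [0,0,-0.12]},{"xyz": [0,0,-0.0003],"turn": [0,0,-0.12]},{"xyz": [0,0,-0.0003],"turn": [0,0,-0.12]}]'

```text
clock: 5.12
eef_pos: [528.0, -186.5, 37.4]
eef_rot: [3.141, -0.0, 0.697]
wrist_force: [3.1, -2.2, -2.0]
finger_gap: 47.2
```

```bash
python3 - <<'E'
from cell import *
s=read_state();print(s["clock"],s["eef_pos"],s["eef_rot"],s["finger_gap"],s["wrist_force"],s["moment"],s["joints"])
E
```

```text
5.125 [ 527.96322544 -186.45496568   37.42736505] [ 3.14070744e+00 -3.67125246e-04  6.96998367e-01] 47.24277822793165 [ 3.09938189 -2.20950486 -2.03141269] [-0.2601846  -0.35230861  0.0492395 ] [-4.04865676e-01  5.31617237e-01  1.64892117e+00 -8.85739541e-05
  9.60098675e-01  4.68983204e-01]
```

arm_command --deltas '[{"xyz": [0,0,-0.00015],"turn": [0,0,-0.06]},{"xyz": [0,0,-0.0001],"turn": [0,0,-0.04]},{"xyz": [0,0,-0.0001],"turn": [0,0,-0.04]},{"xyz": [0,0,0],"turn": [0,0,-0.03]}]'

```text
clock: 5.62
eef_pos: [528.0, -186.5, 37.0]
eef_rot: [3.141, -0.0, 0.53]
wrist_force: [4.5, -2.6, -4.3]
finger_gap: 47.5
```

```bash
python3 - <<'E'
from cell import *
s=read_state();print(s["clock"],s["eef_pos"],s["eef_rot"],s["finger_gap"],s["wrist_force"],s["moment"],s["joints"])
E
```

```text
5.625 [ 527.95870698 -186.52160008   37.04948834] [ 3.14065251e+00 -4.60042904e-04  5.29952093e-01] 47.459410613279914 [ 4.48548777 -2.606081   -4.31641558] [-0.4053862  -0.76788509  0.45132702] [-4.04924720e-01  5.32201645e-01  1.64907124e+00 -2.29914738e-04
  9.59290190e-01  6.36051627e-01]
```

The moment has risen to 0.45 N m, which suggests the stop. I'll nudge a little further with a firmer grip to confirm.

arm_command --deltas '[{"xyz": [0,0,0],"turn": [0,0,0]},{"xyz": [0,0,0],"turn": [0,0,-0.03]},{"xyz": [0,0,0],"turn": [0,0,0]}]' --force 40

```text
clock: 6.0
eef_pos: [528.0, -186.5, 37.1]
eef_rot: [3.14, -0.0, 0.502]
wrist_force: [3.7, -3.2, -4.7]
finger_gap: 47.2
```

```bash
python3 - <<'E'
from cell import *
import cv2,pickle
s=read_state();print(s["clock"],s["eef_pos"],s["eef_rot"],s["finger_gap"],s["wrist_force"],s["moment"],s["joints"])
c=camera("wrist");pickle.dump((s,c),open("w4.pkl","wb"))
cv2.imwrite("pics/w4.png",cv2.resize(c["color"][180:300,180:440,::-1],None,fx=3,fy=3,interpolation=cv2.INTER_CUBIC))
c=camera("top");pickle.dump(c,open("top4.pkl","wb"))
E
```

```text
6.0 [ 527.96739087 -186.51958335   37.06497381] [ 3.14040800e+00 -3.38520448e-04  5.02046610e-01] 47.23484916474851 [ 3.74703824 -3.17992378 -4.68287258] [-0.52592132 -0.8406778   0.9085419 ] [-4.04787413e-01  5.32146995e-01  1.64911520e+00 -5.66039027e-04
  9.59188940e-01  6.64287251e-01]
```

View pics/w4.png

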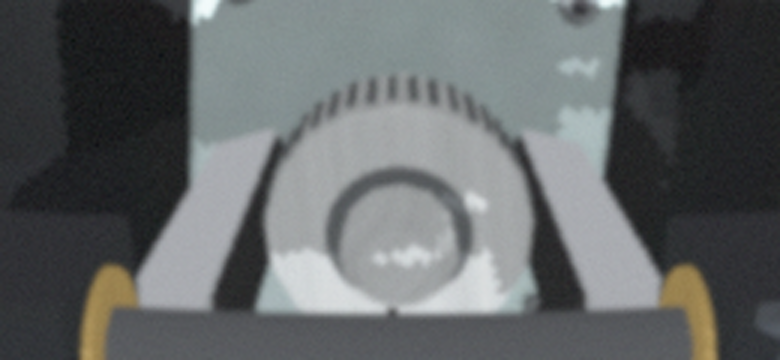

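The moment rose to 0.91 N m for about 0.03 rad more, with no further descent, so this is the hard stop. I'll open, back out upwards and verify.

arm_command --deltas '[{"xyz": [0,0,0],"turn": [0,0,0]},{"xyz": [0,0,0],"turn": [0,0,0]},{"xyz": [0,0,0],"turn": [0,0,0]},{"xyz": [0,0,0],"turn": [0,0,0]},{"xyz": [0,0,0],"turn": [0,0,0]},{"xyz": [0,0,0],"turn": [0,0,0]}]' --gripper 0

```text
clock: 6.85
eef_pos: [527.5, -186.3, 37.1]
eef_rot: [-3.142, 0.0, 0.501]
wrist_force: [-0.6, -0.6, 0.6]
finger_gap: 93.8
```

arm_command --deltas '[{"xyz": [0,0,0.02],"turn": [0,0,0]},{"xyz": [0,0,0.03],"turn": [0,0,0]},{"xyz": [0,0,0.035],"turn": [0,0,0]},{"xyz": [0,0,0.03],"turn": [0,0,0]},{"xyz": [0,0,0],"turn": [0,0,0]},{"xyz": [0,0,0],"turn": [0,0,0]}]'

```text
clock: 7.6
eef_pos: [527.1, -186.2, 151.0]
eef_rot: [-3.141, 0.001, 0.501]
wrist_force: [0.5, 0.2, -0.5]
finger_gap: 94.0
```

```bash
python3 - <<'E'
from cell import *
import cv2,pickle
s=read_state();print(s["clock"],s["eef_pos"],s["eef_rot"],s["finger_gap"],s["wrist_force"],s["moment"])
c=camera("wrist");pickle.dump((s,c),open("w5.pkl","wb"))
cv2.imwrite("pics/w5.png",cv2.resize(c["color"][130:260,240:380,::-1],None,fx=5,fy=4.5,interpolation=cv2.INTER_CUBIC))
c=camera("top");pickle.dump(c,open("top5.pkl","wb"))
a=pickle.load(open("top0.pkl","rb"))
z=lambda c:cv2.resize(c["color"][155:205,250:306,::-1],None,fx=7,fy=7,interpolation=cv2.INTER_CUBIC)
import numpy as np
cv2.imwrite("pics/small5.png",np.hstack([z(a),z(c)]))
E
```

```text
7.6 [ 527.14282146 -186.17148138  151.02876842] [-3.14055162e+00  8.30214841e-04  5.00786933e-01] 93.95184880168561 [ 0.54026744  0.18721547 -0.48401028] [-0.03356183  0.0438866   0.02680456]
```

View pics/w5.png

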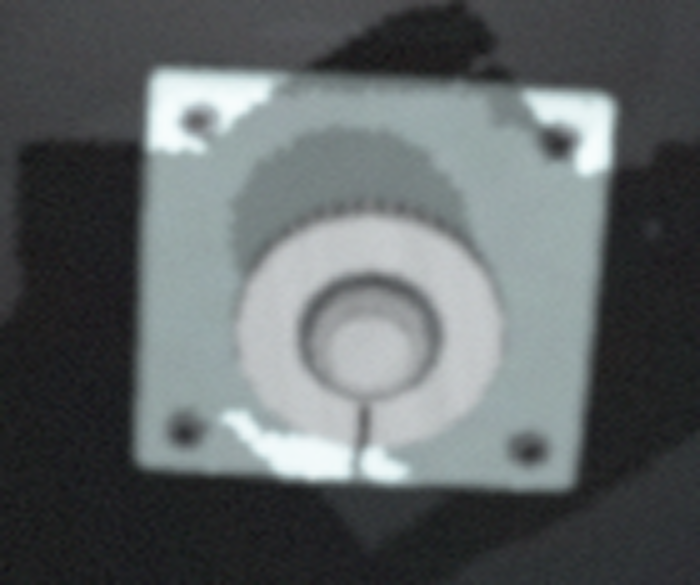

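View pics/small5.png

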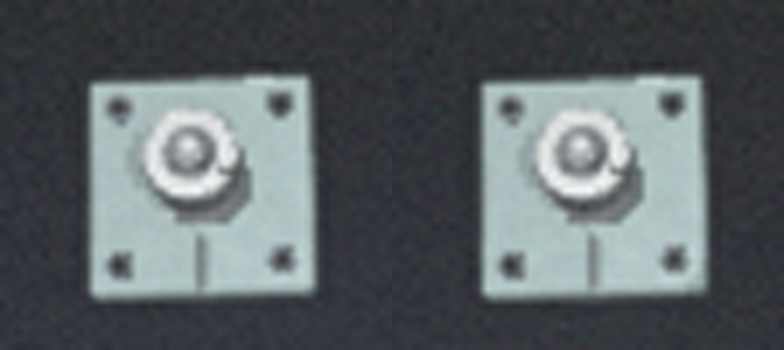

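The ring line, (365,405) to (360,445), now runs straight on into the base line at about (357,475). The small ring looks the same before and after. I'll put a number on the alignment and hand in.

```bash
python3 - <<'E'
from cell import *
from h import *
w=pickle.load(open("w5.pkl","rb"))
q=lambda p:((p[0]+.5)/5-.5+240,(p[1]+.5)/4.5-.5+130)
f=lambda p,z: wpt(w,q(p),z)
P=[f(p,12) for p in [(150,70),(615,95),(576,490),(134,468)]]
d=P[2]+P[3]-P[0]-P[1]; print("base",np.degrees(np.arctan2(d[1],d[0])))
a,b=f((365,405),56),f((360,446),56); print("ring",np.degrees(np.arctan2(*(b-a)[1::-1])))
E=np.array([f(p,56) for p in [(237,325),(503,325),(370,210),(265,245),(475,245),(362,447)]])
A=np.c_[2*E[:,:2],np.ones(len(E))];x=np.linalg.lstsq(A,(E[:,:2]**2).sum(1),rcond=None)[0]
print("C",x[:2],"ctr->tip",np.degrees(np.arctan2(b[1]-x[1],b[0]-x[0])))
E
```

```text
base -154.794887468055
ring -157.30566821449062
C [ 531.18037966 -187.29385896] ctr->tip -155.5208183638201
```

```bash
python3 -c "
from cell import *
print(sign_off())"
```

```text
the job is handed in; nothing more can be done
None
```

I screwed the large ring gauge home with one grip, released it, moved the gripper clear above it and handed the job in at about 7.7 s. The hand-in reports no verdict.

- **Turning:** I turned the gripper about 1.37 rad clockwise, following the thread down, and the z moment rose from about 0.05 to 0.45 N m. A further 0.03 rad nudge took it to 0.91 N m with no further descent, which is the hard stop.
- **Alignment:** in the last wrist picture the base line points at -154.8°. The ring line measures -155.5° from the ring centre to its tip, and -157.3° along the line itself. The two ring figures disagree by about 2°, which I take as pixel error.
- **Gripping:** the camera estimate of the ring's axis was about 2 mm off. Closing on it gave about 15 N of side force, which I relieved before turning.
- **Small ring gauge:** it looks the same in the top pictures from before and after.
- **At hand-in:** the gripper was open and the wrist force was near zero.

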